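Set the beam-splitter rod to its middle click

ROBOT

A 7-joint arm with a two-finger parallel gripper is mounted at the origin on the work surface. World frame = base frame: x ahead of the robot, y to its left, z up, the work surface at z = 0. Lengths are in m, angles in rad, forces in N, time in s.
With the tool pointing down it reaches from about 0.4 to 0.875 m from the base axis. Payload 6.5 kg.
Tool frame: the origin (TCP) lies at the very end of the fingers, on their centre line; the grasp point (between the pads) lies 19 mm behind it; z points along the fingers, y is the line along which they close (so a half turn about z gives the same grasp; the last joint's range is limited). The gripper opens to 85 mm and grips with 20 to 120 N. Pads are 22 mm wide; open, the fingers measure 114 mm over their backs; the gripper's body (76 mm by 85 mm) begins 54 mm behind the grasp point. The pads swing forward as they close: fully open they stand 13 mm farther back than shut.
Start: joints at [-1.365, 0.536, -0.004, 1.538, 0.003, 1.067, -0.071], TCP at [0.174, 0.626, 0.231] pointing down, gripper open.
Joint ranges: [-2.7, 2.7], [-0.37, 2.16], [-1.27, 1.26], [0.24, 2.4], [-1.31, 4.45], [0.19, 1.91], [-2.76, 2.76]. Speed limits (rad/s): [2.39, 2.39, 3.14, 3.14, 3.14, 3.14, 3.14].

INTERFACE

Orientations are given as a unit quaternion [w, x, y, z].
In Python, from station import arm, optics gives the robot as it stands.
- The arm moves only by the tool drive_tool, never from a script. Its argument "moves" is a list of rows, each a list of 7 numbers: the closure, from 0 (fully open) to 1 (shut), then the shift along the tool's x, y, z in mm, then the turn, a rotation vector about the tool's x, y, z in degrees. In form: [[grip, dx, dy, dz, wx, wy, wz], ...]. A call has 1 to 20 rows; each row is the pose to reach, as a shift and turn from the pose commanded when the call began, along the tool's axes at that moment; what a row does not reach only later rows make up. A row lasts 1/12 s, in which the tool goes at most 41.7 mm and 7.16 degrees, less where a joint would pass 70% of its speed; a pose out of reach is approached as far as the arm can. A call with a gripper value outside its range is refused whole. The fingers move at their own pace and stop on an object; the grip force is fixed at half the most. Time passes only in rows, so rows that repeat a pose let the fingers close. It gives the time, the measured TCP pose, the force, the opening and the grip force at its end, in the units of the state.
- arm.observe(): the state, without advancing time (a new reading comes with each control period).
- optics.camera(name): name is "scene" or "top" or "wrist"; returns a dict with "frame" (384x512x3 uint8, red, green, blue), "fx", "fy", "cx", "cy" (pixels), "extrinsics" (4x4, takes a point from world to camera coordinates); the wrist camera has in their place "mount" (4x4, takes a point from camera to tool coordinates, whose origin is the TCP and whose axes are the flange's). Camera axes: x right, y up, looking along -z (the intrinsics and any distortion apply to the point x, -y, -z); pixel columns grow to the right and rows downward; lengths in m; the calibration is good to about 2 mm. The wrist camera is an equidistant fisheye: a pixel r from the principal point sees the ray r / f radians off the axis. A picture is of the moment at which its call begins: read the wrist's pose just before it. There is no depth.
- arm.close_job(): hands the job in; it is judged then, once.
The state is a dict: "time_s": time; "joint_positions": joint angles; "dq": joint speeds; "joint_efforts": joint torques, N m; "ee_pos": TCP position; "tool_rot": TCP orientation; "contact_force": force on the tool from outside, world axes, zero at the start; "torque": the same for the moment, N m; "gripper_width": opening from 0.0 (shut) to 1.0 (fully open); "grasp_force": force on a finger pad.
Only numpy, scipy, OpenCV 4.12 (cv2) and the standard library are available. Lean on these libraries where they do the work, as an engineer would, in place of code of your own. Each camera call takes 0.05 s, during which the arm holds its last target. There are 200 camera calls.

TASK

Get the inspection camera's beam splitter ready for shared viewing: lift the orange transport clip off the rod and put it in the blue tray, then set the red-knobbed rod to its middle click position, part-way between fully out and fully in, so that it rests in the click with the green plunger dropped, and let go. Leave the tumbler, the marker box and the small vise where they are.

Things in the scene. Friction and masses are not known exactly. Their poses are not given: they have to be found in the camera images.
- unit: White beam-splitter unit, fixed: box 210 mm long (x), 110 wide (y), 115 high, on a foot plate 130 wide. Origin: on the desk at the middle of its front face; x points from that face into the box, so the rod comes out level along -x on the centre line, its axis 80 mm above the desk. A camera on the box, 138-202 mm behind the face, reaches 195 mm high; eyepiece tubes stand out at the sides there.
- rod (a joint): Rod travel, m: 0 = fully in, 0.080 = fully out, firm stops without click; grows along the unit's -x. Between them is one click, the middle position, set by an unseen notch: anywhere from 0.024 to 0.056, different each time. Starts at 0.072 to 0.080. Drag 2 to 3 N; the click pulls the rod in with about 5 N, leaving it takes 8 to 12 N; let go within 4 mm of its centre, the rod springs into it.
- knob (a point): Centre of the red square-sided knob on the rod's outer end: 30 mm along the rod, 34 wide, 34 high, centre 80 mm above the desk; 35 mm + the rod's travel before the unit's front face. The rod is 14 mm thick, steel.
- plunger (a joint): Height of the green plunger head on the unit's top, m: 0 when it has dropped into the click (rod in its middle position), about 0.004 when the rod is anywhere else, more yellow stem then showing below the head. Spring-loaded, moved only by the rod; an indicator.
- plunger_head (a point): Top centre of the green plunger head, 28 mm wide and 10 mm thick, 100 mm behind the unit's front face, 130 mm above the desk when dropped.
- clip_mid (a point): Centre, half-way up, of the orange transport clip: upside-down U channel 77 mm long (x, along the rod), 30 wide (y), 40 high, 50 g; legs 6 mm thick, slot 18 mm wide and 29 deep. It sits loosely astride the rod between unit and knob, centre 78 mm above the desk; lifts straight up. While on, it keeps the rod from going in past about 0.057.
- tray_in (a point): Centre of the inner floor of the open blue parts tray, fixed, 190 mm (x) by 150 (y) outside, walls 4 mm thick and 25 mm high, floor 4 mm above the desk.
- tumbler: White tumbler, 118 mm high, 82 mm across, bystander. Origin: centre of its underside.
- markers: Black box of upright markers, 90 by 70 mm, 111 mm high over the markers, bystander. It and the tray swap sides from start to start. Origin: centre of its underside.
- vise: Small aluminium vise, 120 by 70 mm, 65 mm high, bystander. Origin: centre of its underside.

How it is judged:
By the outcome, as a careful person would: the job done as asked, in the order asked, and still so for the second after the job is handed in, with the robot touching nothing.
It also fails if it takes over 54 s, if anything falls off the work surface, if the arm or the gripper's body presses on something with over 40 N, if the wrist force passes 120 N, or if a joint passes its speed limit or range.

## Working session

There is one attempt and no reset: what is moved stays moved. The work goes in short steps, Python scripts to look and compute and a tool call to move; the robot and the scene stay as the last step left them, time stands still between calls to the robot, and variables do not carry over. Pictures are saved under pics/ and viewed, at most 10 in all, crops included, and the job is handed in when it is done.

Besides the shell and the picture viewer there is one more tool, called as name(argument=value, ...), one argument or row to a line, values as JSON. drive_tool: Moves the arm, as the interface text tells. Its arguments: {"type":"object","properties":{"moves":{"type":"array"}},"required":["moves"]}

```bash
mkdir -p pics; ls; python3 - <<'E'
from station import arm, optics
import cv2,numpy as np
s=arm.observe()
print({k:(np.round(v,3).tolist()) for k,v in s.items()})
fs=[]
for n in("scene","top"):
    c=optics.camera(n); print(n,c['fx'],c['fy'],c['cx'],c['cy'],np.round(c['extrinsics'],4).tolist(),[k for k in c])
    fs.append(c['frame'])
    np.savez(n,**c)
cv2.imwrite('pics/a.png',cv2.resize(np.vstack(fs),None,fx=.78,fy=.78)[:,:,::-1])
E
```

```text
pics
{'time_s': 0.0, 'joint_positions': [-1.365, 0.537, -0.004, 1.539, 0.003, 1.067, -0.071], 'dq': [0.001, 0.001, -0.0, -0.0, -0.001, -0.001, 0.001], 'joint_efforts': [-0.0, -58.342, 1.048, -25.91, 0.012, 0.01, -0.0], 'ee_pos': [0.174, 0.626, 0.23], 'tool_rot': [-0.0, 0.135, 0.991, -0.001], 'contact_force': [-0.255, 0.281, 0.028], 'torque': [0.002, -0.011, 0.022], 'grasp_force': 0.0, 'gripper_width': 1.001}
scene 372.1453069584067 372.1453069584067 250.6263230718209 192.39020554171842 [[0.5918, 0.8059, -0.0143, -0.3508], [-0.6709, 0.5023, 0.5455, 0.349], [0.4468, -0.3133, 0.838, -1.4574], [0.0, 0.0, 0.0, 1.0]] ['frame', 'fx', 'fy', 'cx', 'cy', 'extrinsics']
top 444.6755978980131 444.6755978980131 251.2373534081412 194.0931840896587 [[-0.0248, -0.9997, 0.0069, 0.017], [0.9956, -0.0241, 0.0908, -0.6055], [-0.0906, 0.0091, 0.9958, -1.306], [0.0, 0.0, 0.0, 1.0]] ['frame', 'fx', 'fy', 'cx', 'cy', 'extrinsics']
```

View pics/a.png

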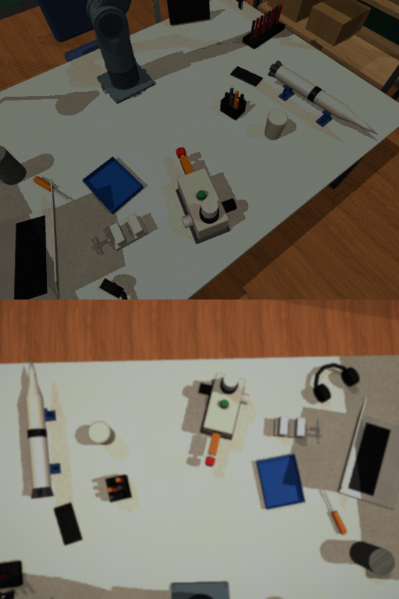

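The picture shows, in the top view (0.78 scale), the knob at about (210,162), the orange clip at (214,144), the plunger at (224,105), the tray at (279,182) and the marker box at (118,188). I'll measure these with colour masks in both views.

```bash
cat > h.py <<'E'
import numpy as np,cv2
def ray(c,u,v):
    E=c['extrinsics'];d=np.array([(u-c['cx'])/c['fx'],-(v-c['cy'])/c['fy'],-1.])
    R=E[:3,:3];return -R.T@E[:3,3],R.T@d
def onz(c,u,v,z):
    o,d=ray(c,u,v);return o+d*(z-o[2])/d[2]
def proj(c,p):
    q=c['extrinsics'][:3,:3]@p+c['extrinsics'][:3,3];return c['cx']-c['fx']*q[0]/q[2],c['cy']+c['fy']*q[1]/q[2]
H={'red':[(0,8),(172,180)],'orange':[(8,20)],'green':[(55,90)],'blue':[(100,125)]}
def masks(f,name,smin=140,vmin=50):
    h=cv2.cvtColor(f,cv2.COLOR_RGB2HSV)
    return sum(cv2.inRange(h,(a,smin,vmin),(b,255,255)) for a,b in H[name])
def blobs(f,name,amin=15,**k):
    n,l,st,ce=cv2.connectedComponentsWithStats(masks(f,name,**k))
    return [(st[i].tolist(),ce[i]) for i in range(1,n) if st[i][4]>=amin]
def tri(c1,p1,c2,p2):
    o1,d1=ray(c1,*p1);o2,d2=ray(c2,*p2);t=np.linalg.lstsq(np.c_[d1,-d2],o2-o1,rcond=None)[0]
    a=o1+t[0]*d1;b=o2+t[1]*d2;return (a+b)/2,np.linalg.norm(a-b)
E
python3 - <<'E'
from h import *
C={n:dict(np.load(n+'.npz')) for n in('scene','top')}
z={'red':.097,'orange':.098,'green':.134,'blue':.004}
for n,c in C.items():
  for k in z:
    for st,ce in blobs(c['frame'],k):
      print(n,k,st,ce.round(1),onz(c,*ce,z[k]).round(3))
E
```

```text
scene red [357, 5, 5, 7, 17] [358.9   7.4] [0.104 0.948 0.097]
scene red [226, 189, 13, 14, 114] [231.5 194.7] [ 0.57  -0.052  0.097]
scene orange [161, 0, 38, 44, 1228] [179.3  19.5] [-0.298  0.276  0.098]
scene orange [204, 0, 13, 27, 255] [209.6  12.1] [-0.264  0.409  0.098]
scene orange [312, 0, 13, 8, 56] [319.9   2.3] [-0.029  0.84   0.098]
scene orange [335, 0, 53, 29, 749] [367.5   9.8] [0.14  0.963 0.098]
scene orange [390, 0, 63, 60, 2142] [419.6  26.2] [0.355 1.046 0.098]
scene orange [445, 0, 31, 16, 162] [461.3   7.2] [0.373 1.297 0.098]
scene orange [464, 0, 48, 25, 226] [489.8   9.9] [0.46  1.376 0.098]
scene orange [496, 0, 16, 8, 69] [505.9   2.3] [0.467 1.482 0.098]
scene orange [330, 7, 14, 11, 53] [335.6  12.5] [0.071 0.84  0.098]
scene orange [0, 8, 123, 109, 6686] [40.2 60.1] [-0.395 -0.296  0.098]
scene orange [357, 22, 11, 9, 23] [361.   26.7] [0.211 0.852 0.098]
scene orange [366, 31, 33, 24, 136] [381.8  42.7] [0.337 0.84  0.098]
scene orange [454, 35, 24, 15, 108] [464.6  42.2] [0.534 1.103 0.098]
scene orange [443, 44, 10, 8, 16] [447.3  48.1] [0.516 1.018
[... 1109 characters left out ...]
-0.31   0.004]
top red [264, 202, 11, 11, 99] [268.8 206.8] [ 0.562 -0.046  0.097]
top orange [0, 0, 512, 81, 38661] [249.5  37.3] [ 1.061 -0.003  0.098]
top orange [268, 170, 16, 29, 270] [274.7 183.3] [ 0.628 -0.065  0.098]
top orange [147, 227, 11, 8, 64] [151.9 230.8] [0.502 0.285 0.098]
top orange [138, 240, 13, 8, 71] [143.2 243.4] [0.468 0.309 0.098]
top orange [426, 272, 18, 29, 224] [434.5 286.2] [ 0.328 -0.503  0.098]
top green [284, 130, 7, 8, 46] [287.  133.2] [ 0.764 -0.101  0.134]
top blue [58, 141, 12, 14, 71] [ 62.3 149.7] [0.759 0.579 0.004]
top blue [330, 199, 60, 69, 2934] [358.9 233.1] [ 0.481 -0.321  0.004]
top blue [65, 212, 11, 10, 86] [ 69.8 216.6] [0.553 0.553 0.004]
```

drive_tool(
  moves=[
    [0,-15,-13,0,0,0,0],
    [0,-40,-35,0,0,0,0],
    [0,-70,-61,0,0,0,0],
    [0,-100,-88,0,0,0,0],
    [0,-130,-114,0,0,0,0],
    [0,-160,-140,0,0,0,0],
    [0,-190,-167,0,0,0,0],
    [0,-220,-193,0,0,0,0],
    [0,-250,-219,0,0,0,0],
    [0,-280,-246,0,0,0,0],
    [0,-310,-272,0,0,0,0],
    [0,-340,-298,0,0,0,0],
    [0,-370,-324,0,0,0,0],
    [0,-400,-351,0,0,0,0],
    [0,-430,-377,0,0,0,0],
    [0,-460,-403,0,0,0,0],
    [0,-490,-429,0,0,0,0],
    [0,-520,-456,0,0,0,0],
    [0,-550,-482,0,0,0,0],
    [0,-575,-504,0,0,0,0],
  ],
)

```text
time_s: 1.77
ee_pos: [0.5939, -0.0168, 0.2311]
tool_rot: [0.0, 0.136, 0.991, -0.0]
contact_force: [0.9, 0.1, -0.2]
gripper_width: 0.996
grasp_force: 0.0
```

drive_tool(
  moves=[
    [0,-25,-22,0,0,0,0],
    [0,-40,-36,0,0,0,0],
    [0,-46,-41,0,0,0,0],
    [0,-46,-41,0,0,0,0],
    [0,-46,-41,0,0,0,0],
  ],
)

```text
time_s: 2.18
ee_pos: [0.6259, -0.0645, 0.2308]
tool_rot: [-0.001, 0.135, 0.991, 0.0]
contact_force: [0.1, -0.9, 0.9]
gripper_width: 0.999
grasp_force: 0.0
```

```bash
cat >> h.py <<'E'
from scipy.spatial.transform import Rotation as Ro
def wonz(s,w,u,v,z):
    x,y=u-w['cx'],v-w['cy'];r=np.hypot(x,y);th=r/w['fx'];k=np.sin(th)/max(r,1e-9)
    d=w['mount'][:3,:3]@np.array([x*k,-y*k,-np.cos(th)]);q=s['tool_rot'];R=Ro.from_quat([q[1],q[2],q[3],q[0]]).as_matrix()
    o=np.array(s['ee_pos'])+R@w['mount'][:3,3];d=R@d
    return o+d*(z-o[2])/d[2]
E
python3 - <<'E'
from h import *
from station import arm, optics
s=arm.observe();w=optics.camera('wrist');print(s['ee_pos'],s['tool_rot'],w['mount'].round(3).tolist() if hasattr(w['mount'],'round') else w['mount'],w['fx'])
f=w['frame'];cv2.imwrite('pics/w1.png',f[:,:,::-1])
for k,z in {'red':.097,'orange':.098,'green':.134,'blue':.004}.items():
    for st,ce in blobs(f,k,amin=60): print(k,st,ce.round(1),wonz(s,w,*ce,z).round(4))
E
```

```text
[ 0.62585479 -0.06445252  0.23078632] [-6.75100940e-04  1.35241708e-01  9.90812339e-01  3.66121379e-04] [[-0.001, 0.961, 0.276, 0.071], [1.0, 0.001, 0.0, 0.0], [0.0, 0.276, -0.961, -0.143], [0.0, 0.0, 0.0, 1.0]] 297.3186396354542
red [242, 98, 36, 32, 1098] [259.5 113.7] [ 0.5604 -0.0466  0.097 ]
orange [488, 11, 24, 18, 283] [500.6  19.7] [0.5038 0.2671 0.098 ]
orange [244, 139, 32, 83, 2448] [259.6 180.7] [ 0.6215 -0.0636  0.098 ]
orange [470, 280, 42, 57, 1415] [495.9 307.9] [0.9137 0.2398 0.098 ]
orange [383, 332, 46, 46, 1313] [406.  355.8] [0.9313 0.0736 0.098 ]
orange [86, 377, 28, 7, 143] [ 98.3 380.3] [ 0.8744 -0.4142  0.098 ]
green [248, 314, 25, 12, 182] [259.  320.6] [ 0.7548 -0.1014  0.134 ]
blue [5, 38, 123, 165, 10851] [ 64.1 124.2] [ 0.4843 -0.3176  0.004 ]
```

View pics/w1.png

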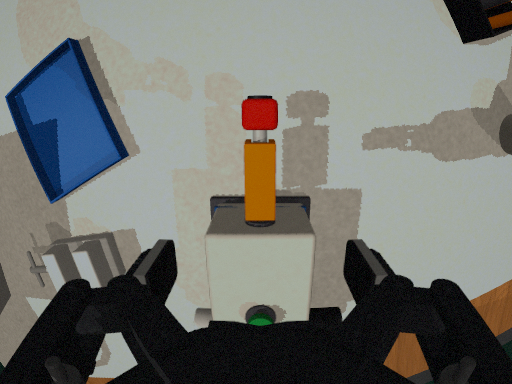

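The wrist view shows the clip at (260,181), the knob at (260,114) and the tray at (64,124). The tool is already aligned with the rod. Next I descend, grip and lift.

drive_tool(
  moves=[
    [0,1,0,20,0,0,0],
    [0,2,0,50,0,0,0],
    [0,2,0,80,0,0,0],
    [0,2,0,110,0,0,0],
    [0,2,0,135,0,0,0],
    [0,2,0,152,0,0,0],
    [0,2,0,161,0,0,0],
    [0,2,0,161,0,0,0],
    [1,2,0,161,0,0,0],
    [1,2,0,161,0,0,0],
    [1,2,0,161,0,0,0],
    [1,2,0,161,0,0,0],
    [1,2,0,161,0,0,0],
    [1,2,0,161,0,0,0],
    [1,2,0,161,0,0,0],
    [1,2,0,161,0,0,0],
  ],
)

```text
time_s: 3.57
ee_pos: [0.6252, -0.0651, 0.0714]
tool_rot: [0.001, 0.136, 0.991, 0.0]
contact_force: [-0.8, -0.5, 6.3]
gripper_width: 0.342
grasp_force: 61.1
```

drive_tool(
  moves=[
    [1,0,0,-8,0,0,0],
    [1,0,0,-20,0,0,0],
    [1,0,0,-40,0,0,0],
    [1,0,0,-65,0,0,0],
    [1,0,0,-90,0,0,0],
    [1,0,0,-110,0,0,0],
    [1,2,-8,-120,0,0,0],
    [1,8,-32,-120,0,0,0],
    [1,15,-62,-120,0,0,0],
    [1,23,-92,-120,0,0,0],
    [1,30,-122,-120,0,0,0],
    [1,38,-152,-120,0,0,0],
    [1,45,-182,-120,0,0,0],
    [1,53,-212,-120,0,0,0],
    [1,60,-242,-120,0,0,0],
    [1,66,-266,-120,0,0,0],
    [1,69,-278,-120,0,0,0],
    [1,70,-282,-120,0,0,0],
    [1,70,-282,-120,0,0,0],
  ],
)

```text
time_s: 5.15
ee_pos: [0.481, -0.3182, 0.1903]
tool_rot: [-0.0, 0.136, 0.991, 0.0]
contact_force: [0.2, 0.3, -1.0]
gripper_width: 0.34
grasp_force: 60.5
```

```bash
python3 - <<'E'
from h import *
from station import arm, optics
s=arm.observe();w=optics.camera('wrist');c=optics.camera('top');print(s['ee_pos'],s['gripper_width'],s['grasp_force'])
cv2.imwrite('pics/w2.png',np.hstack([w['frame'],c['frame'][100:,200:440].repeat(1,0)[:284] if 0 else cv2.copyMakeBorder(c['frame'][100:384,200:440],0,100,0,0,cv2.BORDER_CONSTANT)])[:,:,::-1])
E
```

```text
[ 0.48095631 -0.31821631  0.19031512] 0.3399397506227487 60.481284856796265
```

View pics/w2.png

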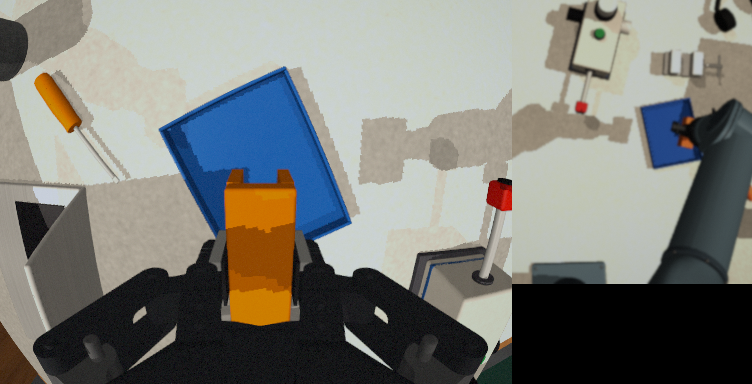

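The clip is in the fingers at (260,250), above the blue tray. The tray is turned about 25° to the tool, and the open fingers still fit inside it. I'll lower and release.

drive_tool(
  moves=[
    [1,0,0,20,0,0,0],
    [1,0,0,50,0,0,0],
    [1,0,0,80,0,0,0],
    [1,0,0,110,0,0,0],
    [1,0,0,135,0,0,0],
    [1,0,0,152,0,0,0],
    [1,0,0,162,0,0,0],
    [1,0,0,168,0,0,0],
    [1,0,0,168,0,0,0],
    [0.4,0,0,168,0,0,0],
    [0,0,0,168,0,0,0],
    [0,0,0,168,0,0,0],
    [0,0,0,168,0,0,0],
    [0,0,0,168,0,0,0],
    [0,0,0,168,0,0,0],
    [0,0,0,155,0,0,0],
    [0,0,0,130,0,0,0],
    [0,0,0,100,0,0,0],
    [0,0,0,70,0,0,0],
    [0,0,0,40,0,0,0],
  ],
)

```text
time_s: 6.92
ee_pos: [0.4811, -0.3179, 0.1526]
tool_rot: [0.0, 0.136, 0.991, -0.0]
contact_force: [0.0, 0.6, -1.1]
gripper_width: 0.999
grasp_force: 0.0
```

drive_tool(
  moves=[
    [0,0,5,-20,0,0,0],
    [0,0,25,-37,0,0,0],
    [0,-1,55,-40,0,0,0],
    [0,-1,85,-40,0,0,0],
    [0,-2,115,-40,0,0,0],
    [0,-2,145,-40,0,0,0],
    [0,-3,175,-40,0,0,0],
    [0,-3,205,-40,0,0,0],
    [0,-4,235,-40,0,0,0],
    [0,-4,260,-40,0,0,0],
    [0,-4,276,-40,0,0,0],
    [0,-4,283,-40,0,0,0],
    [0,-4,283,-40,0,0,0],
    [0,-4,283,-40,0,0,0],
  ],
)

```text
time_s: 8.08
ee_pos: [0.561, -0.0474, 0.1908]
tool_rot: [0.0, 0.136, 0.991, -0.0]
contact_force: [-0.7, -0.2, -0.1]
gripper_width: 1.003
grasp_force: 0.0
```

```bash
python3 - <<'E'
from h import *
from station import arm, optics
s=arm.observe();w=optics.camera('wrist');print(s['ee_pos'])
sc=optics.camera('scene')
for st,ce in blobs(w['frame'],'red',amin=60): print(st,ce.round(1),wonz(s,w,*ce,.097).round(4), [wonz(s,w,u,st[1]+st[3]/2,.097).round(4) for u in (st[0],st[0]+st[2])])
for k in('blue','orange'):
  for st,ce in blobs(w['frame'],k,amin=200):print(k,st,ce.round(1),wonz(s,w,*ce,.02).round(3))
cv2.imwrite('pics/w3.png',np.hstack([w['frame'],cv2.copyMakeBorder(sc['frame'][150:310,90:330],0,224,0,0,cv2.BORDER_CONSTANT)])[:,:,::-1])
E
```

```text
[ 0.56095039 -0.04744179  0.19078725]
[241, 173, 40, 39, 1342] [260.8 193.6] [ 0.5585 -0.0461  0.097 ] [array([ 0.5532, -0.0617,  0.097 ]), array([ 0.5621, -0.0297,  0.097 ])]
blue [0, 84, 122, 172, 9725] [ 57.1 172.3] [ 0.483 -0.295  0.02 ]
orange [24, 145, 41, 64, 2011] [ 43.9 176.3] [ 0.48  -0.321  0.02 ]
orange [490, 316, 22, 28, 359] [502.6 330. ] [0.979 0.333 0.02 ]
orange [394, 359, 38, 25, 520] [415.4 371.5] [0.979 0.128 0.02 ]
```

View pics/w3.png

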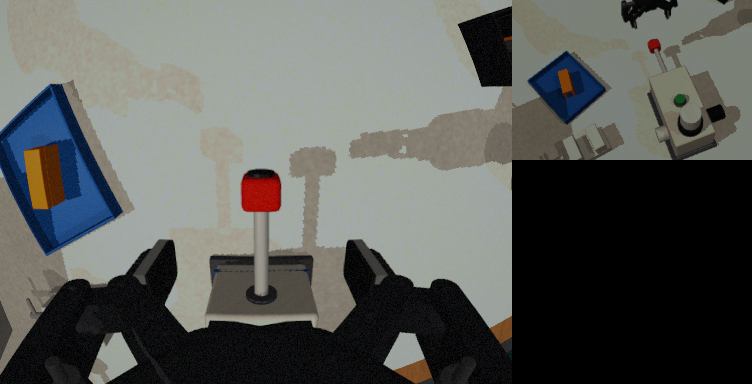

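The clip lies in the blue tray at (44,176), and the knob at (261,193) is centred between the fingers. I'll grip the knob now.

drive_tool(
  moves=[
    [0,0,1,20,0,0,0],
    [0,0,1,50,0,0,0],
    [0,0,1,80,0,0,0],
    [0,0,1,105,0,0,0],
    [0,0,1,118,0,0,0],
    [0,0,1,124,0,0,0],
    [0,0,1,124,0,0,0],
    [0,0,1,124,0,0,0],
    [1,0,1,124,0,0,0],
    [1,0,1,124,0,0,0],
    [1,0,1,124,0,0,0],
    [1,0,1,124,0,0,0],
    [1,0,1,124,0,0,0],
    [1,0,1,124,0,0,0],
    [1,0,1,124,0,0,0],
  ],
)

```text
time_s: 9.43
ee_pos: [0.5618, -0.0471, 0.0674]
tool_rot: [0.001, 0.136, 0.991, -0.001]
contact_force: [-3.5, -4.4, 7.7]
gripper_width: 0.389
grasp_force: 60.3
```

```bash
python3 - <<'E'
from h import *
from station import arm, optics
s=arm.observe();w=optics.camera('wrist')
for n in('scene','top'):
  c=optics.camera(n)
  for st,ce in blobs(c['frame'],'green'):print(n,st,ce.round(2))
for st,ce in blobs(w['frame'],'green'):print('w',st,ce.round(2))
E
```

```text
scene [253, 244, 10, 10, 73] [257.59 248.53]
top [284, 130, 7, 8, 44] [287.11 133.2 ]
```

drive_tool(
  moves=[
    [1,-3,0,0,0,0,0],
    [1,-6,0,0,0,0,0],
    [1,-9,0,0,0,0,0],
    [1,-12,0,0,0,0,0],
    [1,-12,0,0,0,0,0],
  ],
)

```text
time_s: 10.0
ee_pos: [0.5733, -0.0502, 0.0674]
tool_rot: [0.0, 0.136, 0.991, -0.001]
contact_force: [-2.9, -2.2, 9.2]
gripper_width: 0.386
grasp_force: 60.4
```

drive_tool(
  moves=[
    [1,-1.5,0,0,0,0,0],
    [1,-3,0,0,0,0,0],
  ],
)

```text
time_s: 10.17
ee_pos: [0.5758, -0.0509, 0.0674]
tool_rot: [0.0, 0.136, 0.991, -0.001]
contact_force: [-2.8, -2.4, 8.2]
gripper_width: 0.391
grasp_force: 60.6
```

drive_tool(
  moves=[
    [1,-1,0,0,0,0,0],
    [1,-2,0,0,0,0,0],
  ],
)

```text
time_s: 10.33
ee_pos: [0.5777, -0.0515, 0.0674]
tool_rot: [0.0, 0.136, 0.991, -0.001]
contact_force: [-4.4, -3.1, 10.3]
gripper_width: 0.392
grasp_force: 60.6
```

drive_tool(
  moves=[
    [1,-1,0,0,0,0,0],
    [1,-2,0,0,0,0,0],
  ],
)

```text
time_s: 10.5
ee_pos: [0.5795, -0.052, 0.0674]
tool_rot: [-0.0, 0.136, 0.991, -0.001]
contact_force: [-3.9, -2.5, 9.6]
gripper_width: 0.389
grasp_force: 60.6
```

drive_tool(
  moves=[
    [1,-1,0,0,0,0,0],
    [1,-2,0,0,0,0,0],
  ],
)

```text
time_s: 10.67
ee_pos: [0.5815, -0.0525, 0.0674]
tool_rot: [0.0, 0.136, 0.991, -0.001]
contact_force: [-2.7, -3.1, 8.5]
gripper_width: 0.386
grasp_force: 60.6
```

drive_tool(
  moves=[
    [1,-1,0,0,0,0,0],
    [1,-2,0,0,0,0,0],
  ],
)

```text
time_s: 10.83
ee_pos: [0.5845, -0.0533, 0.0674]
tool_rot: [0.001, 0.136, 0.991, -0.001]
contact_force: [0.8, -4.3, 3.4]
gripper_width: 0.389
grasp_force: 60.0
```

drive_tool(
  moves=[
    [1,-1,0,0,0,0,0],
    [1,-2,0,0,0,0,0],
  ],
)

```text
time_s: 11.0
ee_pos: [0.5872, -0.054, 0.0675]
tool_rot: [0.002, 0.136, 0.991, -0.001]
contact_force: [1.8, -4.8, 4.9]
gripper_width: 0.388
grasp_force: 60.1
```

drive_tool(
  moves=[
    [1,-1,0,0,0,0,0],
    [1,-2,0,0,0,0,0],
  ],
)

```text
time_s: 11.17
ee_pos: [0.5879, -0.0542, 0.0674]
tool_rot: [0.001, 0.136, 0.991, -0.001]
contact_force: [-5.0, -2.0, 11.8]
gripper_width: 0.391
grasp_force: 60.8
```

drive_tool(
  moves=[
    [1,-1,0,0,0,0,0],
    [1,-2,0,0,0,0,0],
  ],
)

```text
time_s: 11.33
ee_pos: [0.5882, -0.0543, 0.0673]
tool_rot: [-0.001, 0.136, 0.991, -0.001]
contact_force: [-9.3, -1.4, 16.3]
gripper_width: 0.392
grasp_force: 61.5
```

The force reversed at 0.584–0.587 and then rose, which is the click. I'll ease back about 3 mm and check the plunger.

drive_tool(
  moves=[
    [1,1.5,0,0,0,0,0],
    [1,3,0,0,0,0,0],
    [1,3,0,0,0,0,0],
  ],
)

```text
time_s: 11.58
ee_pos: [0.5877, -0.0542, 0.0674]
tool_rot: [0.002, 0.136, 0.991, -0.001]
contact_force: [2.4, -5.1, 5.3]
gripper_width: 0.391
grasp_force: 60.0
```

```bash
python3 - <<'E'
from h import *
from station import arm, optics
for n in('scene','top'):
  c=optics.camera(n)
  for st,ce in blobs(c['frame'],'green'):print(n,st,ce.round(2))
E
```

```text
scene [253, 245, 10, 9, 75] [257.64 249.12]
top [284, 130, 7, 8, 46] [286.87 133.5 ]
```

drive_tool(
  moves=[
    [0.5,-0.5,0,0,0,0,0],
    [0,-0.5,0,0,0,0,0],
    [0,-0.5,0,0,0,0,0],
    [0,-0.5,0,0,0,0,0],
    [0,-0.5,0,0,0,0,0],
    [0,-0.5,0,0,0,0,0],
    [0,-0.5,0,-10,0,0,0],
    [0,-0.5,0,-30,0,0,0],
    [0,-0.5,0,-60,0,0,0],
    [0,-0.5,0,-90,0,0,0],
    [0,20,0,-115,0,0,0],
    [0,40,0,-125,0,0,0],
    [0,40,0,-125,0,0,0],
    [0,40,0,-125,0,0,0],
  ],
)

```text
time_s: 12.85
ee_pos: [0.548, -0.0413, 0.1927]
tool_rot: [0.001, 0.135, 0.991, 0.0]
contact_force: [0.6, 0.4, -0.2]
gripper_width: 1.003
grasp_force: 0.0
```

```bash
python3 - <<'E'
from h import *
from station import arm, optics
s=arm.observe();w=optics.camera('wrist')
for n in('scene','top'):
  c=optics.camera(n)
  for k in('red','green'):
    for st,ce in blobs(c['frame'],k):print(n,k,st,ce.round(2))
  if n=='scene': a=np.load('scene.npz')['frame']; b=c['frame']
for st,ce in blobs(w['frame'],'red',amin=60): print(ce.round(1),wonz(s,w,*ce,.097).round(4))
z=lambda f:cv2.resize(f[180:300,210:290],None,fx=4,fy=4,interpolation=cv2.INTER_CUBIC)
cv2.imwrite('pics/p4.png',np.hstack([z(a),z(b)])[:,:,::-1])
E
```

```text
scene red [357, 5, 5, 10, 34] [359.12   8.85]
scene red [344, 10, 9, 26, 60] [348.62  20.25]
scene red [336, 16, 7, 26, 65] [339.02  25.78]
scene red [326, 23, 7, 25, 62] [329.13  32.37]
scene red [229, 196, 13, 14, 125] [234.75 202.08]
scene green [253, 245, 10, 9, 75] [257.64 249.12]
top green [284, 130, 7, 8, 47] [286.94 133.45]
[258.  236.3] [ 0.5832 -0.0528  0.097 ]
```

View pics/p4.png

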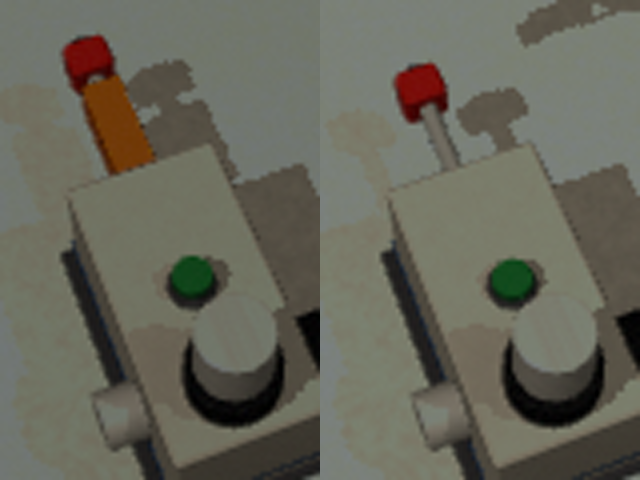

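Compared with the start (left), the right-hand crop shows the plunger head about 1 px lower at (512,280), with less stem shadow. That matches a 4 mm drop. The rod is partly in, and the clip is in the tray. The robot is clear of everything, so I'm handing in.

```bash
python3 -c "
from station import arm
print(arm.close_job())"
```

```text
the job is handed in; nothing more can be done
None
```

The orange clip is in the blue tray, and the rod is released in its middle click with the green plunger down, judging by the force reversal at the click and the plunger sitting lower in the scene image; handed in at about 13 s of the 54 s allowed, with no verdict returned.

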